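Find the tart tamper's well in the stepped gauge block

ROBOT

A 6-joint arm with a two-finger parallel gripper is mounted at the origin on the work surface. World frame = base frame: x ahead of the robot, y to its left, z up, the work surface at z = 0. Lengths are in m, angles in rad, forces in N, time in s.
With the tool pointing down it reaches from about 0.375 to 0.9 m from the base axis. Payload 3.1 kg.
Tool frame: the origin (TCP) lies at the very end of the fingers, on their centre line; the grasp point (between the pads) lies 19 mm behind it (manip.pinch_z is the distance from the TCP to the grasp point, in m); z points along the fingers, y is the line along which they close (so a half turn about z gives the same grasp; the last joint's range is limited). The gripper opens to 85 mm and grips with 20 to 120 N. Pads are 22 mm wide; open, the fingers measure 114 mm over their backs; the gripper's body (76 mm by 85 mm) begins 54 mm behind the grasp point. The pads swing forward as they close: fully open they stand 13 mm farther back than shut.
Start: joints at [1.123, 0.527, 1.433, -0, 1.181, -0.178], TCP at [0.167, 0.602, 0.231] pointing down, gripper open.
Joint ranges: [-3.08, 3.08], [-0.75, 2.2], [0.22, 2.44], [-1.43, 4.57], [0, 2.65], [-2.85, 2.85]. Speed limits (rad/s): [2.79, 2.79, 3.14, 3.14, 3.14, 3.14].

INTERFACE

Orientations are given as a unit quaternion [x, y, z, w].
In Python, from station import manip gives the robot as it stands.
- The arm moves only by the tool servo_tool, never from a script. Its argument "commands" is one flat list of numbers, 7 for each row, row after row: the shift along the tool's x, y, z each as a share of 500 mm, from -1 to 1, then the turn, a rotation vector about the tool's x, y, z each as a share of 360 degrees, from -1 to 1, then the opening, from -1 (shut) to 1 (fully open). In form: [dx, dy, dz, rx, ry, rz, claw, dx, dy, dz, rx, ry, rz, claw, ...]. A call has 1 to 12 rows; each row shifts and turns the commanded pose from where the row before left it, along the tool's axes as they then stand; what a row does not reach is not made up. A row lasts 1/12 s, in which the tool goes at most 41.7 mm and 7.16 degrees, less where a joint would pass 70% of its speed; a pose out of reach is approached as far as the arm can. A call with a number of a shift or a turn outside -1 to 1 is refused whole. A call with a gripper value outside its range is refused whole. The fingers move at their own pace and stop on an object; "force" is the grip in N (left out, the last holds). Time passes only in rows, so rows that do not move let the fingers close. It gives the time, the measured TCP pose, the force, the opening and the grip force at its end, in the units of the state.
- manip.sense(): the state, without advancing time (a new reading comes with each control period).
- manip.snapshot(name): name is "scene" or "top"; returns a dict with "img" (400x640x3 uint8, red, green, blue), "mtx" (3x3 intrinsics, pixels), "distortion" ([k1, k2, p1, p2, k3] as OpenCV has them; the pictures are not rectified), "world_to_cam" (4x4, takes a point from world to camera coordinates). Camera axes: x right, y up, looking along -z (the intrinsics and any distortion apply to the point x, -y, -z); pixel columns grow to the right and rows downward; lengths in m; the calibration is good to about 2 mm. A picture is of the moment at which its call begins. There is no depth.
- manip.sign_off(): hands the job in; it is judged then, once.
Trained networks look in a picture, given as the dict that the camera call returned (one of the last four; its "shot" number tells which), for a name from the list of things; names that differ only in an ending like _2 or _b are one class to them, and where a whole thing is asked for, a point or a joint stands for the part that bears it (a point fixed in the world has none). Each returns a list of dicts, best first, with "conf" (0 to 1); they miss things now and then, are a little off and sometimes report something else, mostly with a low value. They report only what shows in the picture. A call takes as long as a camera call. They do not tell look-alikes from the thing itself.
- manip.look_for(picture, query): "box" ([left, top, width, height] in pixels, round what is visible of it).
- manip.silhouettes(picture, query): "pixels" (400x640 bool, what is visible of it) and "box" ([left, top, width, height] in pixels, round what is visible of it).
The state is a dict: "t": time; "q": joint angles; "qd": joint speeds; "tau": joint torques, N m; "tcp_pos": TCP position; "tool_rot": TCP orientation; "force": force on the tool from outside, world axes, zero at the start; "ft_torque": the same for the moment, N m; "finger_gap": opening from 0.0 (shut) to 1.0 (fully open); "gripper_force": force on a finger pad.
Only numpy, scipy, OpenCV 4.12 (cv2) and the standard library are available. Lean on these libraries where they do the work, as an engineer would, in place of code of your own. Each camera call takes 0.05 s, during which the arm holds its last target. There are 200 camera calls.

TASK

Find where the tart tamper standing alone on the round cork mat belongs: try it gently in the wells of the stepped gauge block one after the other, starting with the smallest well on the lowest step, and setting it squarely and lightly on each until you come to the first one that it enters. Lower it fully home there before letting go, and leave it standing upright in that well. Leave the two tampers on the wooden board, the jar and the scraper alone, and never push hard on the block (keep well under 40 N).

Things in the scene. Friction and masses are not known exactly. Their poses are not given: they have to be found in the camera images.
- gauge: Stepped aluminium gauge block, fixed to the table, 74 x 264 mm in plan, four treads in a row along its y axis (66 mm each) that rise from 18 mm at the -y end by 6 mm a tread to 36 mm; one round well in the middle of each, smallest on the lowest tread. Origin: centre of the underside; z up.
- well1 (a point): Mouth of well 1 of the gauge block, at the centre of the hole in the plane of its tread, 18 mm above the table; a blind round well 41.5 mm across and 10 mm deep with a flat floor and a 1 mm chamfer at the mouth. z is up.
- well2 (a point): Mouth of well 2 of the gauge block, at the centre of the hole in the plane of its tread, 24 mm above the table; a blind round well 45.5 mm across and 10 mm deep with a flat floor and a 1 mm chamfer at the mouth. z is up.
- well3 (a point): Mouth of well 3 of the gauge block, at the centre of the hole in the plane of its tread, 30 mm above the table; a blind round well 49.5 mm across and 10 mm deep with a flat floor and a 1 mm chamfer at the mouth. z is up.
- well4 (a point): Mouth of well 4 of the gauge block, at the centre of the hole in the plane of its tread, 36 mm above the table; a blind round well 53.5 mm across and 10 mm deep with a flat floor and a 1 mm chamfer at the mouth. z is up.
- mat_top (a point): Centre of the top of a fixed round cork mat, 80 mm across and 8 mm thick, on which the tamper to be gauged stands.
- board: Fixed wooden board, 90 x 200 x 8 mm (x, y, z), on which the other two tampers stand, 90 mm apart along its y. Origin: centre of the underside.
- tamper_a_mid (a point): Mid-height point, on the axis, of a tart tamper: steel foot 14 mm thick with a 1.2 mm chamfer below, upright wooden handle 22 mm across; 80 mm tall, so this point is 40 mm above its underside and 26 mm above the foot's top; z up the handle; 0.13 to 0.25 kg. The three feet are 44, 48 and 52 mm across; which tamper has which is not given. Grip the handle at or above this point.
- tamper_b_mid (a point): Mid-height point, on the axis, of a tart tamper: steel foot 14 mm thick with a 1.2 mm chamfer below, upright wooden handle 22 mm across; 80 mm tall, so this point is 40 mm above its underside and 26 mm above the foot's top; z up the handle; 0.13 to 0.25 kg. The three feet are 44, 48 and 52 mm across; which tamper has which is not given. Grip the handle at or above this point.
- tamper_c_mid (a point): Mid-height point, on the axis, of a tart tamper: steel foot 14 mm thick with a 1.2 mm chamfer below, upright wooden handle 22 mm across; 80 mm tall, so this point is 40 mm above its underside and 26 mm above the foot's top; z up the handle; 0.13 to 0.25 kg. The three feet are 44, 48 and 52 mm across; which tamper has which is not given. Grip the handle at or above this point.
- jar: Bystander: closed amber jar with a steel cap, 60 mm across and 75 mm high, origin at the centre of its underside.
- scraper: Bystander: bench scraper lying flat, steel blade 75 x 130 mm with a round wooden handle 25 mm thick along its y axis, origin under the middle of the blade.
Not all that is in view belongs to the job. What is shaped like the part that bears tamper_b_mid but blue is not meant. Of the things shaped like the part that bears mat_top, the cork one is meant.

How it is judged:
On the way, in this order (a step that is already met when the one before it is completed fails the run):
1. the tamper is tried in the smallest well (set on its mouth with at least 1 N, within 6 mm of its centre) (((horizontal distance between tamper_a_mid and well1 below 0.006 m and contact force between tamper_a and gauge above 1 N and angle between tamper_a_mid's own z axis and vertical below 0.15 rad) or (horizontal distance between tamper_b_mid and well1 below 0.006 m and contact force between tamper_b and gauge above 1 N and angle between tamper_b_mid's own z axis and vertical below 0.15 rad) or (horizontal distance between tamper_c_mid and well1 below 0.006 m and contact force between tamper_c and gauge above 1 N and angle between tamper_c_mid's own z axis and vertical below 0.15 rad))), for 0.1 s.
2. then it is tried in the second well: set on its mouth, or lowered into it if it fits (((horizontal distance between tamper_a_mid and well2 below 0.006 m and z of tamper_a_mid in the frame of well2 below 0.036 m and angle between tamper_a_mid's own z axis and vertical below 0.15 rad) or (horizontal distance between tamper_b_mid and well2 below 0.006 m and contact force between tamper_b and gauge above 1 N and angle between tamper_b_mid's own z axis and vertical below 0.15 rad) or (horizontal distance between tamper_c_mid and well2 below 0.006 m and contact force between tamper_c and gauge above 1 N and angle between tamper_c_mid's own z axis and vertical below 0.15 rad))), for 0.1 s.
3. then, if it entered the second well, it is fully home there and let go; otherwise it is tried in the third well ((((horizontal distance between tamper_a_mid and well2 below 0.003 m and z of tamper_a_mid in the frame of well2 between 0.026 and 0.032 m and angle between tamper_a_mid's own z axis and vertical below 0.06 rad) and contact force between tamper_a and the fingers below 0.05 N) or (horizontal distance between tamper_b_mid and well3 below 0.006 m and z of tamper_b_mid in the frame of well3 below 0.036 m and angle between tamper_b_mid's own z axis and vertical below 0.15 rad) or (horizontal distance between tamper_c_mid and well3 below 0.006 m and contact force between tamper_c and gauge above 1 N and angle between tamper_c_mid's own z axis and vertical below 0.15 rad))), for 0.1 s.
At the end, for the whole second after the job is handed in: The tamper from the cork mat stands in the smallest well that it enters, on the well's floor within 2 mm and within 3 mm of its axis, upright within 0.06 rad, at rest and let go; the other two tampers stand where they were within 12 mm ((((horizontal distance between tamper_a_mid and well2 below 0.003 m and z of tamper_a_mid in the frame of well2 between 0.026 and 0.032 m and angle between tamper_a_mid's own z axis and vertical below 0.06 rad) and contact force between tamper_a and the fingers below 0.05 N and linear speed of tamper_a below 0.01 m/s and angular speed of tamper_a below 0.1 rad/s and horizontal distance between each of tamper_b_mid, tamper_c_mid and mat_top above 0.08 m and distance of each of tamper_b_mid, tamper_c_mid from where it was at the start of the episode below 0.012 m) or ((horizontal distance between tamper_b_mid and well3 below 0.003 m and z of tamper_b_mid in the frame of well3 between 0.026 and 0.032 m and angle between tamper_b_mid's own z axis and vertical below 0.06 rad) and contact force between tamper_b and the fingers below 0.05 N and linear speed of tamper_b below 0.01 m/s and angular speed of tamper_b below 0.1 rad/s and horizontal distance between each of tamper_a_mid, tamper_c_mid and mat_top above 0.08 m and distance of each of tamper_a_mid, tamper_c_mid from where it was at the start of the episode below 0.012 m) or ((horizontal distance between tamper_c_mid and well4 below 0.003 m and z of tamper_c_mid in the frame of well4 between 0.026 and 0.032 m and angle between tamper_c_mid's own z axis and vertical below 0.06 rad) and contact force between tamper_c and the fingers below 0.05 N and linear speed of tamper_c below 0.01 m/s and angular speed of tamper_c below 0.1 rad/s and horizontal distance between each of tamper_a_mid, tamper_b_mid and mat_top above 0.08 m and distance of each of tamper_a_mid, tamper_b_mid from where it was at the start of the episode below 0.012 m))); the robot touches nothing.
It fails at once if a tamper is pressed on the gauge block with more than 40 N (contact force between any of tamper_a, tamper_b, tamper_c and gauge above 40 N).
It fails at once if the bare fingers or arm push on the gauge block with more than 40 N (contact force between any of the fingers, the arm and gauge above 40 N).
It fails at once if the jar or the scraper is shifted by more than 20 mm (distance of any of jar, scraper from where it was at the start of the episode above 0.02 m).
It fails at once if two tampers have been shifted (the ones on the board must stay within 12 mm) (distance of each of tamper_a_mid, tamper_b_mid from where it was at the start of the episode above 0.012 m or distance of each of tamper_a_mid, tamper_c_mid from where it was at the start of the episode above 0.012 m or distance of each of tamper_b_mid, tamper_c_mid from where it was at the start of the episode above 0.012 m).
It also fails if it takes over 61 s, if anything falls off the work surface, if the arm or the gripper's body presses on something with over 40 N, if the wrist force passes 120 N, or if a joint passes its speed limit or range.

## Working session

There is one attempt and no reset: what is moved stays moved. The work goes in short steps, Python scripts to look and compute and a tool call to move; the robot and the scene stay as the last step left them, time stands still between calls to the robot, and variables do not carry over. Pictures are saved under pics/ and viewed, at most 10 in all, crops included, and the job is handed in when it is done.

Besides the shell and the picture viewer there is one more tool, called after "Request:" as name(argument=value, ...), one argument or row to a line, values as JSON. servo_tool: Moves the arm, as the interface text tells. Its arguments: {"type":"object","properties":{"commands":{"type":"array"},"force":{"type":"number"}},"required":["commands"]}

```bash
mkdir -p pics; python3 - <<'E'
from station import manip
import cv2,numpy as np
ims=[]
for n in("scene","top"):
    p=manip.snapshot(n); cv2.imwrite(f"pics/{n}0.png",p["img"][:,:,::-1])
    print(n,np.round(p["mtx"],1).tolist(),p["distortion"],np.round(p["world_to_cam"],3).tolist())
    for q in["gauge","tamper_a_mid","mat_top","board","jar","scraper"]:
        print(q,[(np.round(d["box"]).tolist(),round(d["conf"],2)) for d in manip.look_for(p,q)][:6])
print(manip.sense())
E
```

```text
scene [[394.6, 0.0, 318.8], [0.0, 394.6, 202.8], [0.0, 0.0, 1.0]] [-0.02046964  0.          0.          0.          0.        ] [[0.437, 0.9, -0.012, -0.224], [-0.748, 0.371, 0.55, 0.358], [0.499, -0.231, 0.835, -1.339], [0.0, 0.0, 0.0, 1.0]]
gauge [([294.0, 212.0, 107.0, 65.0], 0.72)]
tamper_a_mid [([335.0, 156.0, 15.0, 29.0], 0.56)]
mat_top [([259.0, 197.0, 33.0, 24.0], 0.61), ([221.0, 209.0, 31.0, 27.0], 0.57)]
board [([319.0, 154.0, 71.0, 42.0], 0.76)]
jar [([429.0, 179.0, 25.0, 33.0], 0.91)]
scraper [([167.0, 270.0, 55.0, 44.0], 0.95), ([294.0, 212.0, 105.0, 66.0], 0.52)]
top [[491.4, 0.0, 325.4], [0.0, 491.4, 193.6], [0.0, 0.0, 1.0]] [-0.01022932  0.          0.          0.          0.        ] [[0.018, -1.0, 0.021, -0.04], [0.981, 0.021, 0.194, -0.524], [-0.195, 0.017, 0.981, -1.241], [0.0, 0.0, 0.0, 1.0]]
gauge [([262.0, 136.0, 97.0, 33.0], 0.85)]
tamper_a_mid [([263.0, 221.0, 18.0, 12.0], 0.69)]
mat_top [([379.0, 217.0, 29.0, 27.0], 0.89), ([336.0, 205.0, 29.0, 35.0], 0.7)]
board [([218.0, 208.0, 75.0, 40.0], 0.78)]
jar [([189.0, 141.0, 25.0, 28.0], 0.57)]
scraper [([427.0, 153.0, 52.0, 48.0], 0.59), ([264.0, 137.0, 97.0, 33.0], 0.15)]
{'t': 0.7, 'q': array([ 1.12252149e+00,  5.27440523e-01,  1.43269905e+00, -1.78518109e-06,
        1.18136926e+00, -1.78492770e-01]), 'qd': array([ 1.60510643e-03,  1.34218953e-04,  5.15145764e-04,  7.55228747e-04,
       -2.33226912e-04, -4.76289359e-05]), 'tau': array([-1.63392029e-03, -4.42174959e+01, -1.78383458e+01, -3.11718259e-04,
        6.94084774e-04, -1.21013198e-05]), 'tcp_pos': array([0.16653888, 0.60239224, 0.23134728]), 'tool_rot': array([1.34481998e-01, 9.90916036e-01, 3.96143604e-05, 1.37055831e-05]), 'force': array([ 0.22959626, -0.47564935, -0.01104976]), 'ft_torque': array([ 0.02467989, -0.0154756 , -0.01788277]), 'gripper_force': 0.0, 'finger_gap': 0.9965910854764974}
```

```bash
python3 - <<'E'
import cv2
a=cv2.imread("pics/scene0.png")[140:330,150:470];cv2.imwrite("pics/s1.png",cv2.resize(a,(800,475),interpolation=cv2.INTER_CUBIC))
a=cv2.imread("pics/top0.png")[110:270,170:490];cv2.imwrite("pics/t1.png",cv2.resize(a,(800,400),interpolation=cv2.INTER_CUBIC))
E
```

```text
(no output)
```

View pics/s1.png

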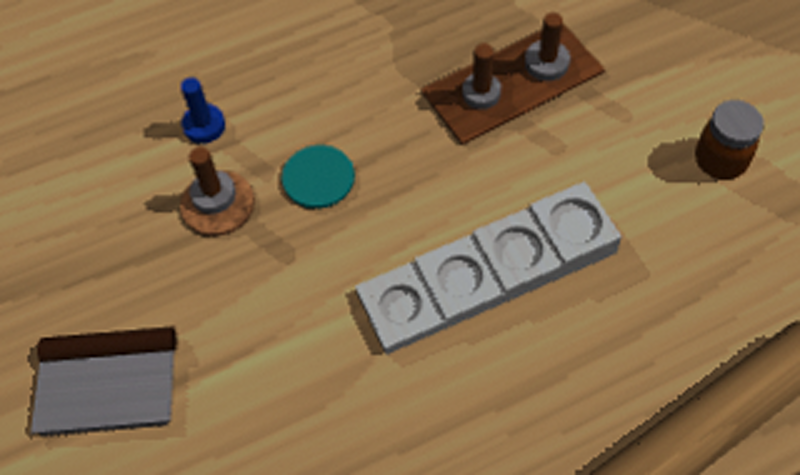

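View pics/t1.png

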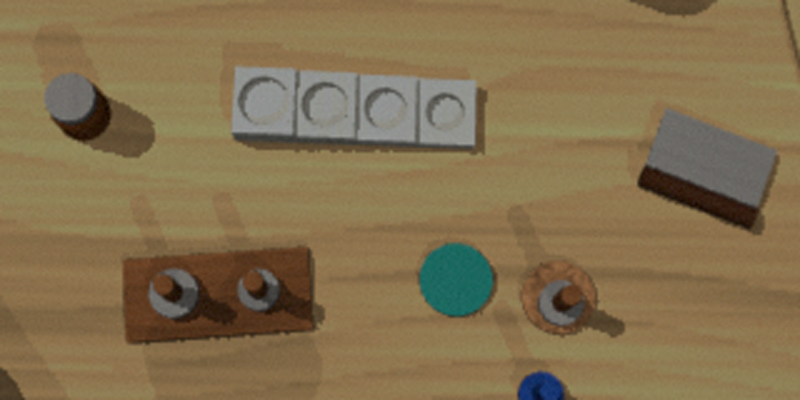

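The scene crop shows the gauge at full-image pixels (294–401, 212–277), with the smallest well at its lower left, around (310, 261). There are four tamper-like things, given here in full top-image pixels:
- **On the cork mat:** wooden handle, about (396, 230).
- **Blue:** about (386, 264). This is the look-alike.
- **On the board:** two, at about (238, 227) and (273, 226).

The teal disc at (352, 222) is the mat look-alike. The tamper on the cork mat is the one meant, since it stands alone there and isn't blue. Next I'll fit the shape models to the silhouettes.

```bash
cat > h.py <<'E'
from station import manip
import cv2,numpy as np
from scipy.optimize import minimize
def proj(p,X):
    W=p["world_to_cam"]; D=np.diag([1.,-1,-1]); R=D@W[:3,:3]; t=D@W[:3,3]
    return cv2.projectPoints(np.asarray(X,float).reshape(-1,1,3),cv2.Rodrigues(R)[0],t,p["mtx"],np.asarray(p["distortion"]))[0][:,0]
def yawm(a): c,s=np.cos(a),np.sin(a); return np.array([[c,-s,0],[s,c,0],[0,0,1]])
def box(x0,x1,y0,y1,z0,z1): return np.array([[x,y,z] for x in(x0,x1) for y in(y0,y1) for z in(z0,z1)])
def cyl(d,z0,z1):
    a=np.linspace(0,2*np.pi,48,endpoint=False); return np.vstack([np.c_[d/2*np.cos(a),d/2*np.sin(a),0*a+z] for z in(z0,z1)])
GAUGE=[box(-.037,.037,-.132+.066*i,-.066+.066*i,0,.018+.006*i) for i in range(4)]
def tamper(d): return [cyl(d,0,.014),cyl(.022,.014,.08)]
S=8
def render(p,parts,x,y,z,yaw,b):
    x0,y0,w,h=b; m=np.zeros((h*S,w*S),np.uint8)
    for P in parts:
        uv=proj(p,P@yawm(yaw).T+[x,y,z]); uv=(uv+.5-[x0,y0])*S
        cv2.fillConvexPoly(m,cv2.convexHull(np.round(uv*16).astype(np.int32)),1,shift=4)
    return cv2.resize(m.astype(np.float32),(w,h),interpolation=cv2.INTER_AREA)
def fit(obs,parts,z,g,yaw=None):
    """obs: list of (picture, mask); returns (x,y,yaw),cost per mask pixel"""
    B=[]
    for p,m in obs:
        r,c=np.nonzero(m); B.append((c.min()-15,r.min()-15,np.ptp(c)+31,np.ptp(r)+31))
    B=[(max(x,0),max(y,0),min(w,640-max(x,0)),min(h,400-max(y,0))) for x,y,w,h in B]
    def f(v):
        a=v[2]*10 if yaw is None else yaw
        return sum(((render(p,parts,v[0],v[1],z,a,b)-m[b[1]:b[1]+b[3],b[0]:b[0]+b[2]])**2).sum()/m.sum() for (p,m),b in zip(obs,B))/len(obs)
    v0=np.array(g,float); s=np.vstack([v0]+[v0+.012*e for e in np.eye(len(g))])
    r=minimize(f,v0,method="Nelder-Mead",options=dict(initial_simplex=s,xatol=2e-5,fatol=1e-5,maxiter=300))
    return r.x,r.fun
def ray(p,uv,z):
    return minimize(lambda v:((proj(p,[[v[0],v[1],z]])[0]-uv)**2).sum(),[.5,0],method="Nelder-Mead",options=dict(xatol=1e-5,fatol=1e-6)).x
E
python3 - <<'E'
from h import *
top=manip.snapshot("top"); sc=manip.snapshot("scene")
print("guess",ray(top,[316,152],.027),ray(top,[390,232],.01))
G={}
for n,p in(("top",top),("sc",sc)):
    for q in("gauge","tamper_a_mid","mat_top","board","jar","scraper"):
        L=manip.silhouettes(p,q); G[n,q]=L
        if q!="gauge" : print(n,q,[(np.round(d["box"]).tolist(),round(d["conf"],2),ray(p,[d["box"][0]+d["box"][2]/2,d["box"][1]+d["box"][3]/2],.01).round(3).tolist()) for d in L])
g=ray(top,[316,152],.027)
for lab,o in(("top",[(top,G["top","gauge"][0]["pixels"])]),("sc",[(sc,G["sc","gauge"][0]["pixels"])]),("both",[(top,G["top","gauge"][0]["pixels"]),(sc,G["sc","gauge"][0]["pixels"])])):
    v,c=fit(o,GAUGE,0,[g[0],g[1],0]); print("gauge",lab,v[:2].round(4),round(v[2]*10,4),round(c,3))
import pickle; pickle.dump((top,sc,G),open("g.pkl","wb"))
E
```

```text
guess [ 0.64477013 -0.00182261] [ 0.43186142 -0.20501315]
top tamper_a_mid [([265.0, 222.0, 17.0, 12.0], 0.51, [0.435, 0.109]), ([424.0, 155.0, 56.0, 49.0], 0.51, [0.594, -0.025])]
top mat_top [([337.0, 206.0, 26.0, 31.0], 0.7, [0.458, -0.098])]
top board [([218.0, 208.0, 77.0, 40.0], 0.7, [0.435, 0.153])]
top jar [([189.0, 141.0, 23.0, 22.0], 0.75, [0.641, 0.315])]
top scraper [([427.0, 152.0, 50.0, 52.0], 0.95, [0.584, -0.378])]
sc tamper_a_mid [([335.0, 156.0, 14.0, 29.0], 0.81, [0.419, 0.12])]
sc mat_top [([223.0, 210.0, 30.0, 20.0], 0.77, [0.443, -0.207]), ([261.0, 198.0, 32.0, 25.0], 0.71, [0.462, -0.102])]
sc board []
sc jar [([428.0, 178.0, 27.0, 36.0], 0.59, [0.623, 0.326])]
sc scraper [([163.0, 271.0, 57.0, 45.0], 0.65, [0.591, -0.378])]
gauge top [0.6451 0.0104] -0.0155 0.011
gauge sc [0.6419 0.0124] -0.012 0.017
gauge both [0.644  0.0113] -0.0153 0.032
```

```bash
python3 - <<'E'
from h import *
import pickle; top,sc,G=pickle.load(open("g.pkl","rb"))
out=[]
for p,(x,y) in((top,(370,205)),(sc,(212,190))):
    c=p["img"][y:y+50,x:x+50]; out.append(cv2.resize(c,(400,400),interpolation=cv2.INTER_NEAREST))
cv2.imwrite("pics/crop2.png",np.hstack(out)[:,:,::-1])
for p,(x,y) in((top,(380,215)),(sc,(220,195))):
    hsv=cv2.cvtColor(p["img"],cv2.COLOR_RGB2HSV)[y:y+32,x:x+32]
    for r in range(32): print(y+r,"".join("#" if s<70 and v>60 else "." for s,v in hsv[r,:,1:]))
E
```

```text
215 ................................
216 ................................
217 ................................
218 ................................
219 ................................
220 ................................
221 ................................
222 .............####...............
223 ..........########..............
224 .........#######................
225 .......########.................
226 .......#######..................
227 ......#######...................
228 ......######....................
229 ......#####.....................
230 .....######.....................
231 .....######..........##.........
232 .....#######........###.........
233 ......######.......####.........
234 ......#######....######.........
235 .......################.........
236 .......###############..........
237 ........#############...........
238 .........###########............
239 ...........#######..............
240 ................................
241 ................................
242 ................................
243 ................................
244 .......................
[... 567 characters left out ...]
8 ..................#.............
209 .................####...........
210 .................#####..........
211 .................######.........
212 ........#.........#####.........
213 .......##.........######........
214 ........#.........######........
215 ..................######........
216 .........#........######........
217 ......####.......#######........
218 ............#...########........
219 .......#################........
220 .......###############..........
221 ........#############.#.........
222 ..........########...#..........
223 ....................#...........
224 ..................#.............
225 ................................
226 ................................
```

View pics/crop2.png

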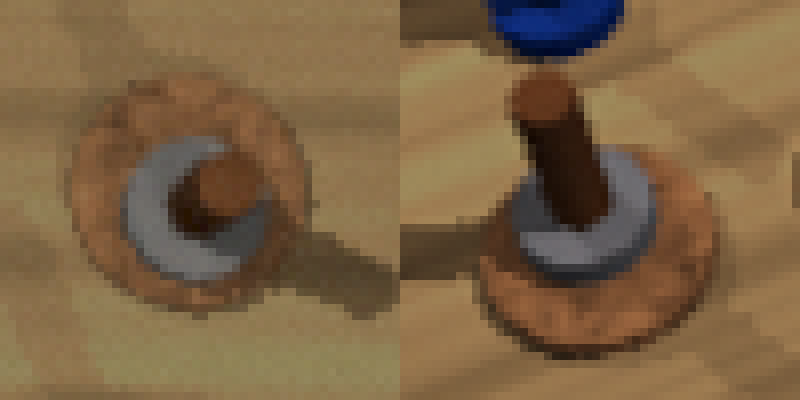

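The crop confirms it: a wooden-handled, steel-footed tamper on the cork mat. In the top view its handle end is at about (398.4, 227.4) and its foot spans u 385–403.6, v 221.5–239.9. In the scene view its handle end is at about (229.5, 201.5).

```bash
python3 - <<'E'
from h import *
import pickle; top,sc,G=pickle.load(open("g.pkl","rb"))
print("handle top",ray(top,[398.4,227.4],.088),ray(sc,[229.5,201.5],.088))
def pol(p,d,xy):
    uv=proj(p,cyl(d,0,.014)+[xy[0],xy[1],.008]);return uv[:,0].min(),uv[:,0].max(),uv[:,1].min(),uv[:,1].max()
x0=ray(top,[398.4,227.4],.088)
for d in(.044,.048,.052):
    print(d,np.round(pol(top,d,x0),1),np.round(pol(sc,d,x0),1))
# masks: hull of grey foot
m=np.zeros((400,640),np.uint8); hsv=cv2.cvtColor(top["img"],cv2.COLOR_RGB2HSV)
m[215:247,380:412]=((hsv[...,1]<70)&(hsv[...,2]>60))[215:247,380:412]
pts=np.argwhere(m)[:,::-1].astype(np.int32); h=cv2.fillConvexPoly(m*0,cv2.convexHull(pts),1)
for d in(.044,.048,.052):
    v,c=fit([(top,h)],[cyl(d,0,.014)],.008,x0,0);print(d,v,c)
# mats
for p,ex in((top,(379,408.5,214,244)),):
    print("mat",ray(p,[(272-35)/2/8+370-.5+ (35+35)/16*0+4.4, 229-4+.0],.008))
g=(.644,.0113,-.0153)
W=np.array([[0,-.099+.066*i,.018+.006*i] for i in range(4)])@yawm(g[2]).T+[g[0],g[1],0];print(W.round(4))
print(np.round(proj(top,W),1).tolist(),np.round(proj(sc,W),1).tolist())
E
```

```text
handle top [ 0.43451647 -0.21463379] [ 0.43314441 -0.21205505]
0.044 [385.3 402.5 222.3 239.3] [225.5 242.8 209.  225.6]
0.048 [384.5 403.3 221.6 240.1] [224.7 243.6 208.3 226.3]
0.052 [383.8 404.  220.9 240.8] [224.  244.3 207.7 226.9]
0.044 [ 0.43474945 -0.21288169] 0.08523645362700803
0.048 [ 0.4348723  -0.21393111] 0.07985163309487951
0.052 [ 0.4344545  -0.21448833] 0.22945983151355423
mat [ 0.45098106 -0.20197944]
[[ 0.6425 -0.0877  0.018 ]
 [ 0.6435 -0.0217  0.024 ]
 [ 0.6445  0.0443  0.03  ]
 [ 0.6455  0.1103  0.036 ]]
[[347.2, 154.4], [323.3, 152.9], [299.0, 151.4], [274.6, 149.9]] [[309.8, 261.3], [333.6, 250.0], [357.0, 238.9], [379.9, 228.0]]
```

Request:
servo_tool(
  commands=[0,0,0,0,0,-0.0143,1,0,0,0,0,0,-0.0143,1,0,0,0,0,0,-0.0143,1,-0.042,-0.0565,0,0,0,0,1,-0.042,-0.0565,0,0,0,0,1,-0.042,-0.0565,0,0,0,0,1,-0.042,-0.0565,0,0,0,0,1,-0.042,-0.0565,0,0,0,0,1,-0.042,-0.0565,0,0,0,0,1,-0.042,-0.0565,0,0,0,0,1,-0.042,-0.0565,0,0,0,0,1,-0.042,-0.0565,0,0,0,0,1],
  force=40,
)

```text
t: 2.4
tcp_pos: [0.3563, 0.3467, 0.2316]
tool_rot: [0.0, 1.0, 0.0, 0.0]
force: [1.2, -0.1, 0.5]
finger_gap: 1.002
gripper_force: 0.0
```

Request:
servo_tool(
  commands=[-0.042,-0.0565,0,0,0,0,1,-0.042,-0.0565,0,0,0,0,1,-0.042,-0.0565,0,0,0,0,1,-0.042,-0.0565,0,0,0,0,1,-0.042,-0.0565,0,0,0,0,1,0,-0.07,0,0,0,0,1,0,-0.07,0,0,0,0,1,0,-0.07,0,0,0,0,1,0,-0.07,0,0,0,0,1,0,-0.07,0,0,0,0,1,0,-0.07,0,0,0,0,1,0,-0.07,0,0,0,0,1],
)

```text
t: 3.4
tcp_pos: [0.4602, -0.0399, 0.2316]
tool_rot: [0.0, 1.0, -0.0, 0.0]
force: [0.3, 0.7, 0.4]
finger_gap: 0.998
gripper_force: 0.0
```

Request:
servo_tool(
  commands=[0.0105,-0.0694,0,0,0,0,1,0.0105,-0.0694,0,0,0,0,1,0.0105,-0.0694,0,0,0,0,1,0.0105,-0.0694,0,0,0,0,1,0.0105,-0.0694,0,0,0,0,1,0,0,0.05,0,0,0,1,0,0,0.05,0,0,0,1,0,0,0.05,0,0,0,1,0,0,0,0,0,0,1,0,0,0,0,0,0,1],
)

```text
t: 4.23
tcp_pos: [0.4335, -0.2113, 0.1557]
tool_rot: [0.0, 1.0, 0.001, -0.001]
force: [-0.1, -1.3, 0.6]
finger_gap: 0.999
gripper_force: 0.0
```

Request:
servo_tool(
  commands=[0,-0.0044,0.036,0,0,0,1,0,0,0.036,0,0,0,1,0,0,0.036,0,0,0,1,0,0,0.036,0,0,0,1,0,0,0.036,0,0,0,1,0,0,0.036,0,0,0,1,0,0,0,0,0,0,1,0,0,0,0,0,0,1],
)

```text
t: 4.9
tcp_pos: [0.4349, -0.2142, 0.0492]
tool_rot: [-0.0, 1.0, -0.0, 0.0]
force: [-0.1, 0.1, 0.5]
finger_gap: 1.0
gripper_force: 0.0
```

```bash
python3 - <<'E'
from h import *
out=[]
for n,(x,y) in(("top",(360,190)),("scene",(195,165))):
    p=manip.snapshot(n);out.append(cv2.resize(p["img"][y:y+70,x:x+70],(400,400),interpolation=cv2.INTER_CUBIC))
cv2.imwrite("pics/grasp.png",np.hstack(out)[:,:,::-1])
E
```

```text
(no output)
```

View pics/grasp.png

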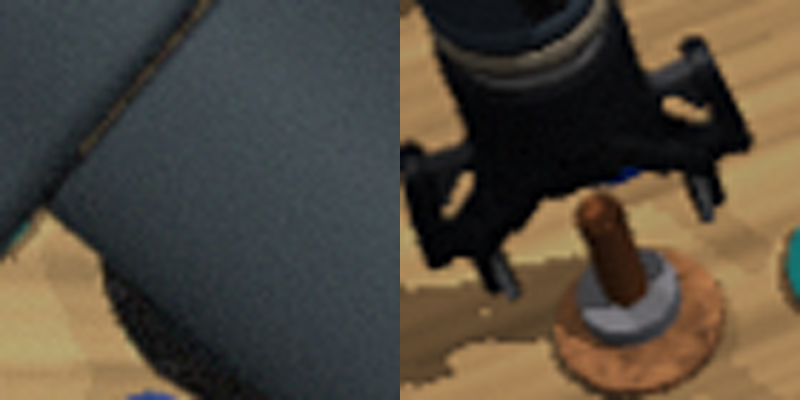

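The scene view shows the fingertips at (510, 295) and (708, 215) on either side of the handle at about (611, 242), so the grasp is well placed. The arm hides the tamper in the top view. Closing now.

Request:
servo_tool(
  commands=[0,0,0,0,0,0,-1,0,0,0,0,0,0,-1,0,0,0,0,0,0,-1,0,0,0,0,0,0,-1,0,0,0,0,0,0,-1,0,0,0,0,0,0,-1,0,0,0,0,0,0,-1,0,0,0,0,0,0,-1,0,0,0,0,0,0,-1,0,0,0,0,0,0,-1],
  force=40,
)

```text
t: 5.83
tcp_pos: [0.4341, -0.2139, 0.0485]
tool_rot: [0.0, 1.0, -0.0, 0.0]
force: [-0.3, 1.2, 3.9]
finger_gap: 0.247
gripper_force: 39.7
```

Request:
servo_tool(
  commands=[0,0,-0.02,0,0,0,-1,0,0,-0.05,0,0,0,-1,0,0,-0.05,0,0,0,-1,0,0,-0.045,0,0,0,-1,-0.05,0.03,0,0,0,0,-1,-0.05,0.03,0,0,0,0,-1,-0.05,0.03,0,0,0,0,-1,-0.05,0.03,0,0,0,0,-1,-0.05,0.03,0,0,0,0,-1,-0.05,0.03,0,0,0,0,-1,-0.05,0.03,0,0,0,0,-1,-0.05,0.03,0,0,0,0,-1],
)

```text
t: 6.83
tcp_pos: [0.6345, -0.0928, 0.1306]
tool_rot: [0.0, 1.0, 0.0, -0.001]
force: [0.6, -0.6, -1.5]
finger_gap: 0.248
gripper_force: 39.5
```

Request:
servo_tool(
  commands=[-0.0168,0.0127,0,0,0,0,-1,0,0,0,0,0,0,-1,0,0,0,0,0,0,-1],
)

```text
t: 7.08
tcp_pos: [0.6413, -0.0872, 0.1302]
tool_rot: [-0.0, 1.0, 0.0, -0.001]
force: [-0.1, 0.1, -2.6]
finger_gap: 0.249
gripper_force: 39.4
```

```bash
python3 - <<'E'
from h import *
s=manip.sense();print(s["tcp_pos"],s["force"],s["ft_torque"],s["finger_gap"])
p=manip.snapshot("scene");cv2.imwrite("pics/w1raw.png",p["img"][:,:,::-1])
x,y=260,160;cv2.imwrite("pics/w1.png",cv2.resize(p["img"][y:y+120,x:x+160],(800,600),interpolation=cv2.INTER_NEAREST)[:,:,::-1])
t=s["tcp_pos"];print(proj(p,[[t[0],t[1],t[2]-.0405],[t[0],t[1],t[2]-.0265],[.6425,-.0877,.018]]).round(1).tolist())
for d in(.044,.048,.052):
    uv=proj(p,cyl(d,0,.014)+[t[0],t[1],t[2]-.0405]);print(d,uv.min(0).round(1),uv.max(0).round(1))
E
```

```text
[ 0.64130167 -0.08724402  0.13022456] [-0.14566761  0.07960287 -2.55412282] [-0.00561504  0.05057644  0.00535613] 0.24852393258483094
[[308.8, 247.8], [308.6, 245.0], [309.8, 261.3]]
0.044 [299.1 236.6] [318.2 256.3]
0.048 [298.2 235.9] [319.  257.1]
0.052 [297.3 235.1] [319.9 257.9]
```

View pics/w1.png

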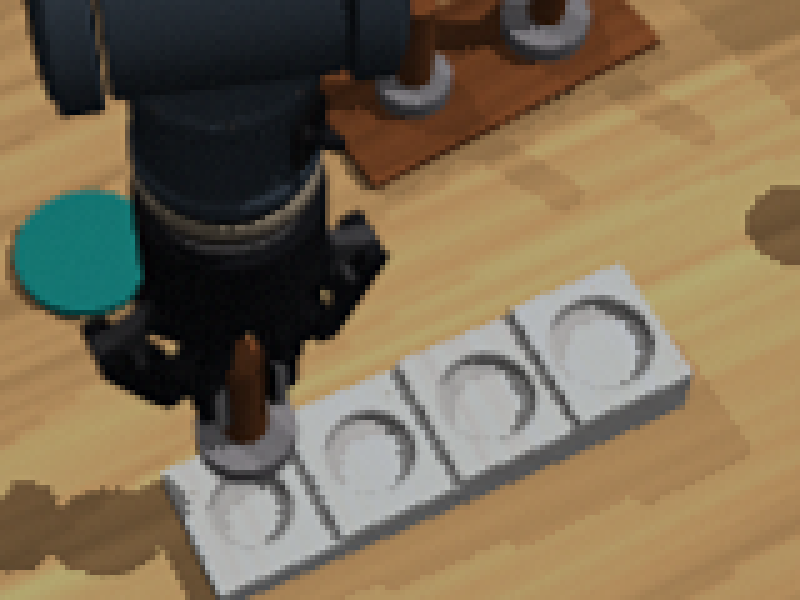

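The scene crop shows the tamper hanging upright in the grip. Its foot spans full-image u 299–319 with its bottom at v 255.5, close to what the TCP predicts, just above well 1 at (310, 261). Taking each camera's bias into account, the target TCP for well 1 is (0.6428, -0.0884). I'll go down to just above it.

Request:
servo_tool(
  commands=[-0.003,-0.0024,0.033,0,0,0,-1,0,0,0.033,0,0,0,-1,0,0,0.033,0,0,0,-1,0,0,0.03,0,0,0,-1,0,0,0,0,0,0,-1,0,0,0,0,0,0,-1],
)

```text
t: 7.63
tcp_pos: [0.6419, -0.0896, 0.0656]
tool_rot: [0.001, 1.0, 0.0, -0.002]
force: [0.6, -1.0, -0.5]
finger_gap: 0.244
gripper_force: 39.5
```

Request:
servo_tool(
  commands=[0,0,0.002,0,0,0,-1,0,0,0.002,0,0,0,-1,0,0,0.002,0,0,0,-1,0,0,0,0,0,0,-1],
)

```text
t: 7.97
tcp_pos: [0.6443, -0.089, 0.0641]
tool_rot: [0.0, 1.0, -0.0, 0.001]
force: [-0.1, 0.2, -2.4]
finger_gap: 0.249
gripper_force: 39.5
```

Request:
servo_tool(
  commands=[0,0,0.002,0,0,0,-1,0,0,0.002,0,0,0,-1,0,0,0,0,0,0,-1,0,0,0,0,0,0,-1],
)

```text
t: 8.3
tcp_pos: [0.6439, -0.0887, 0.0612]
tool_rot: [0.0, 1.0, 0.0, -0.0]
force: [0.3, 0.3, -1.9]
finger_gap: 0.249
gripper_force: 39.5
```

Request:
servo_tool(
  commands=[0,0,0.002,0,0,0,-1,0,0,0,0,0,0,-1,0,0,0,0,0,0,-1],
)

```text
t: 8.55
tcp_pos: [0.6439, -0.0888, 0.0602]
tool_rot: [0.0, 1.0, 0.0, -0.0]
force: [-0.5, 0.5, -2.1]
finger_gap: 0.25
gripper_force: 39.5
```

Request:
servo_tool(
  commands=[0,0,0.002,0,0,0,-1,0,0,0,0,0,0,-1,0,0,0,0,0,0,-1],
)

```text
t: 8.8
tcp_pos: [0.644, -0.0888, 0.0592]
tool_rot: [0.0, 1.0, 0.0, -0.0]
force: [-0.4, 0.2, -2.1]
finger_gap: 0.241
gripper_force: 39.5
```

Request:
servo_tool(
  commands=[0.002,0,0.001,0,0,0,-1,0,0,0,0,0,0,-1,0,0,0,0,0,0,-1],
)

```text
t: 9.05
tcp_pos: [0.6429, -0.0888, 0.0588]
tool_rot: [0.0, 1.0, 0.0, -0.0]
force: [-0.7, 0.7, -2.0]
finger_gap: 0.248
gripper_force: 39.5
```

Request:
servo_tool(
  commands=[0,0,0.001,0,0,0,-1,0,0,0,0,0,0,-1,0,0,0,0,0,0,-1],
)

```text
t: 9.3
tcp_pos: [0.6431, -0.0888, 0.0586]
tool_rot: [0.0, 1.0, -0.0, 0.0]
force: [-0.3, 0.3, 0.8]
finger_gap: 0.247
gripper_force: 39.8
```

Request:
servo_tool(
  commands=[0,0,0.001,0,0,0,-1,0,0,0,0,0,0,-1,0,0,0,0,0,0,-1],
)

```text
t: 9.55
tcp_pos: [0.6432, -0.0888, 0.0585]
tool_rot: [0.0, 1.0, -0.0, 0.0]
force: [-2.0, 1.5, 5.3]
finger_gap: 0.248
gripper_force: 40.2
```

Contact came at TCP z 0.0585 with about 7 N, held squarely, so it doesn't enter well 1. Lifting and moving to well 2.

Request:
servo_tool(
  commands=[0,0,-0.02,0,0,0,-1,0,0,-0.025,0,0,0,-1,0,0.0443,0,0,0,0,-1,-0.0014,0.0443,0,0,0,0,-1,0,0.0443,0,0,0,0,-1,0,0,0,0,0,0,-1,0,0,0,0,0,0,-1,0,0,0,0,0,0,-1,0,0,0,0,0,0,-1],
)

```text
t: 10.3
tcp_pos: [0.6442, -0.0233, 0.0807]
tool_rot: [0.0, 1.0, -0.0, 0.0]
force: [0.2, -0.2, -1.9]
finger_gap: 0.243
gripper_force: 39.5
```

Request:
servo_tool(
  commands=[0,0.0018,0.008,0,0,0,-1,0,0,0.008,0,0,0,-1,0,0,0.008,0,0,0,-1,0,0,0,0,0,0,-1,0,0,0,0,0,0,-1],
)

```text
t: 10.72
tcp_pos: [0.6433, -0.0216, 0.0676]
tool_rot: [0.0, 1.0, 0.0, -0.001]
force: [0.5, 0.3, -1.8]
finger_gap: 0.245
gripper_force: 39.5
```

```bash
python3 - <<'E'
from h import *
s=manip.sense();print(s["tcp_pos"],s["force"])
p=manip.snapshot("scene");t=s["tcp_pos"]
x,y=305,215;im=cv2.resize(p["img"][y:y+60,x:x+80],(800,600),interpolation=cv2.INTER_CUBIC)
for d,c in((.044,(0,255,0)),(.048,(255,0,0))):
    for dz in(0,.014):
        uv=proj(p,cyl(d,dz,dz)[:48]+[t[0],t[1],t[2]-.0405]);cv2.polylines(im,[((uv+.5-[x,y])*10).astype(np.int32)],True,c,1)
cv2.imwrite("pics/w2.png",im[:,:,::-1])
E
```

```text
[ 0.64326655 -0.02162792  0.06757431] [ 0.50040434  0.34540069 -1.77156771]
```

View pics/w2.png

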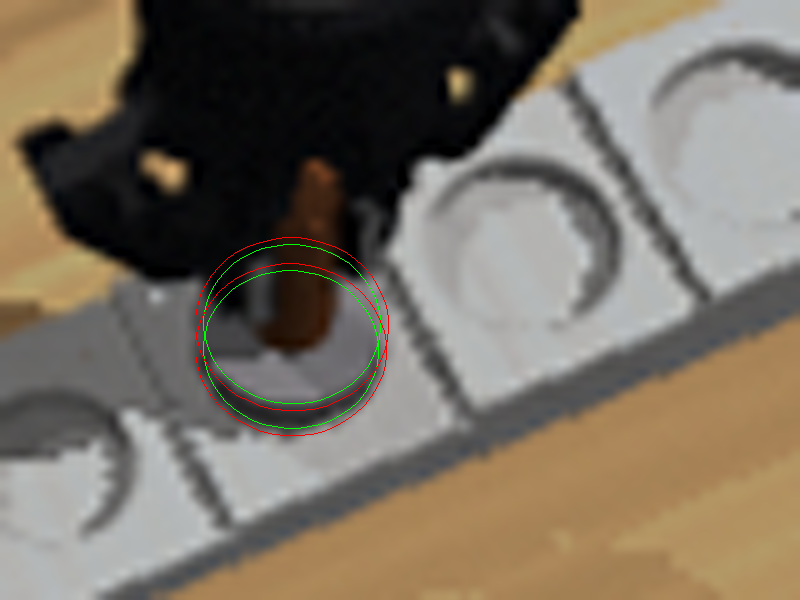

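The foot at about (334, 250) in the full image matches the predicted outlines to within a pixel and covers well 2. It could be 44 or 48 mm; contact will decide. Lowering gently.

Request:
servo_tool(
  commands=[0,0,0.002,0,0,0,-1,0,0,0.002,0,0,0,-1,0,0,0,0,0,0,-1,0,0,0,0,0,0,-1],
)

```text
t: 11.1
tcp_pos: [0.6437, -0.0214, 0.0663]
tool_rot: [0.0, 1.0, -0.0, -0.0]
force: [-0.7, -0.0, -2.8]
finger_gap: 0.245
gripper_force: 39.5
```

Request:
servo_tool(
  commands=[0,0,0.001,0,0,0,-1,0,0,0,0,0,0,-1,0,0,0,0,0,0,-1],
)

```text
t: 11.35
tcp_pos: [0.6437, -0.0214, 0.0658]
tool_rot: [0.0, 1.0, -0.0, 0.0]
force: [1.1, 0.3, -2.0]
finger_gap: 0.247
gripper_force: 39.5
```

Request:
servo_tool(
  commands=[0,0,0.001,0,0,0,-1,0,0,0,0,0,0,-1,0,0,0,0,0,0,-1],
)

```text
t: 11.6
tcp_pos: [0.6437, -0.0214, 0.0653]
tool_rot: [0.0, 1.0, 0.0, -0.0]
force: [0.3, -0.6, -1.1]
finger_gap: 0.247
gripper_force: 39.5
```

Request:
servo_tool(
  commands=[0,0,0.001,0,0,0,-1,0,0,0,0,0,0,-1,0,0,0,0,0,0,-1],
)

```text
t: 11.85
tcp_pos: [0.6437, -0.0214, 0.0647]
tool_rot: [0.0, 1.0, 0.0, -0.0]
force: [-0.4, 0.5, -2.2]
finger_gap: 0.248
gripper_force: 39.5
```

Tread contact would come at TCP z of about 0.0645. Nudging y by about -0.8 mm towards the estimate and continuing down.

Request:
servo_tool(
  commands=[0,-0.0016,0.001,0,0,0,-1,0,0,0,0,0,0,-1,0,0,0,0,0,0,-1],
)

```text
t: 12.1
tcp_pos: [0.6439, -0.0221, 0.0646]
tool_rot: [0.0, 1.0, 0.0, 0.0]
force: [-0.2, 0.3, 0.2]
finger_gap: 0.246
gripper_force: 39.9
```

Request:
servo_tool(
  commands=[0,0,0.001,0,0,0,-1,0,0,0,0,0,0,-1,0,0,0,0,0,0,-1],
)

```text
t: 12.35
tcp_pos: [0.6439, -0.0221, 0.0644]
tool_rot: [0.0, 1.0, 0.0, 0.0]
force: [-1.3, 0.6, 4.0]
finger_gap: 0.247
gripper_force: 40.3
```

Request:
servo_tool(
  commands=[0,0,0.001,0,0,0,-1,0,0,0,0,0,0,-1,0,0,0,0,0,0,-1],
)

```text
t: 12.6
tcp_pos: [0.644, -0.0221, 0.0644]
tool_rot: [0.0, 1.0, -0.0, 0.0]
force: [-1.3, 1.5, 7.0]
finger_gap: 0.245
gripper_force: 40.6
```

It rests at tread height, 5.9 mm above the level at well 1, with about 9 N. A centring error could also cause that, so I'll check with small lateral probes under light load before moving on.

Request:
servo_tool(
  commands=[0,0,-0.0008,0,0,0,-1,0.001,0,0,0,0,0,-1,0.001,0,0,0,0,0,-1,0,0,0,0,0,0,-1],
)

```text
t: 12.93
tcp_pos: [0.6438, -0.0221, 0.0645]
tool_rot: [0.0, 1.0, 0.0, 0.001]
force: [0.6, 2.7, 6.5]
finger_gap: 0.243
gripper_force: 40.4
```

Request:
servo_tool(
  commands=[0.001,0,0,0,0,0,-1,0.001,0,0,0,0,0,-1,0,0,0,0,0,0,-1],
)

```text
t: 13.18
tcp_pos: [0.6435, -0.0221, 0.0645]
tool_rot: [0.0, 1.0, -0.0, 0.002]
force: [2.7, 3.7, 5.4]
finger_gap: 0.247
gripper_force: 40.3
```

Request:
servo_tool(
  commands=[-0.002,0.002,0,0,0,0,-1,0,0.001,0,0,0,0,-1,0,0,0,0,0,0,-1],
)

```text
t: 13.43
tcp_pos: [0.6437, -0.0218, 0.0643]
tool_rot: [-0.0, 1.0, -0.001, 0.001]
force: [0.2, -1.7, 6.1]
finger_gap: 0.246
gripper_force: 40.3
```

```bash
python3 - <<'E'
from h import *
import pickle; top,sc,G=pickle.load(open("g.pkl","rb"))
# radial edge profile comparision: grey (low saturation) horizontal/diagonal extents of the three feet
for n,p,cs in(("top",top,((394.4,230.6),(273,226),(238.5,227))),("sc",sc,((234.5,217),(342,175.5),(369,163.5)))):
    im=cv2.resize(p["img"],None,fx=4,fy=4,interpolation=cv2.INTER_CUBIC)
    hsv=cv2.cvtColor(im,cv2.COLOR_RGB2HSV)
    for c in cs:
        m=np.zeros(hsv.shape[:2],np.uint8); x,y=int(c[0]*4),int(c[1]*4)
        m[y-52:y+52,x-52:x+52]=((hsv[...,1]<75)&(hsv[...,2]>50))[y-52:y+52,x-52:x+52]
        m=cv2.morphologyEx(m,cv2.MORPH_OPEN,np.ones((5,5)))
        k,l,st,_=cv2.connectedComponentsWithStats(m); i=1+np.argmax(st[1:,4])
        pts=np.argwhere(l==i)[:,::-1].astype(np.float32); h=cv2.convexHull(pts)
        (cx,cy),(a,b),_=cv2.fitEllipse(h); _,r=cv2.minEnclosingCircle(h)
        w=ray(p,[cx/4-.375,cy/4-.375],.022); mm=np.linalg.norm(w+[0,.01]-w)/np.linalg.norm(proj(p,[[w[0],w[1]+.01,.022]])-proj(p,[[w[0],w[1],.022]]))*1000
        print(n,c,"box px",(st[i,2:4]/4).tolist(),"ellipse mm",round(a/4*mm,1),round(b/4*mm,1),"circ mm",round(r/2*mm,1),w.round(3))
E
```

```text
top (394.4, 230.6) box px [18.0, 18.0] ellipse mm 48.0 48.3 circ mm 49.0 [ 0.434 -0.214]
top (273, 226) box px [16.5, 16.75] ellipse mm 44.2 45.0 circ mm 45.5 [0.441 0.108]
top (238.5, 227) box px [20.0, 20.0] ellipse mm 52.0 52.8 circ mm 53.4 [0.436 0.198]
sc (234.5, 217) box px [18.0, 15.25] ellipse mm 43.3 48.0 circ mm 48.0 [ 0.436 -0.212]
sc (342, 175.5) box px [15.0, 10.75] ellipse mm 38.1 46.2 circ mm 45.7 [0.444 0.109]
sc (369, 163.5) box px [17.5, 14.0] ellipse mm 44.9 56.4 circ mm 55.9 [0.437 0.199]
```

The three feet measure about 48 mm (mat), 44 mm and 52 mm (board) in the same picture. So this one is 48 mm: well 2 really is too small for it, and well 3 should be the first it enters. Lifting and moving on.

Request:
servo_tool(
  commands=[0,0,-0.02,0,0,0,-1,0,0,-0.025,0,0,0,-1,0,0.0428,0,0,0,0,-1,-0.0036,0.0428,0,0,0,0,-1,0,0.0428,0,0,0,0,-1,0,0,0,0,0,0,-1,0,0,0,0,0,0,-1,0,0,0,0,0,0,-1,0,0,0,0,0,0,-1],
)

```text
t: 14.18
tcp_pos: [0.6445, 0.0425, 0.0862]
tool_rot: [0.0, 1.0, -0.0, -0.0]
force: [-0.0, 0.4, -1.8]
finger_gap: 0.248
gripper_force: 39.6
```

Request:
servo_tool(
  commands=[0,0.002,0.008,0,0,0,-1,0,0,0.008,0,0,0,-1,0,0,0.008,0,0,0,-1,0,0,0,0,0,0,-1,0,0,0,0,0,0,-1,0,0,0,0,0,0,-1],
)

```text
t: 14.68
tcp_pos: [0.6445, 0.0443, 0.074]
tool_rot: [0.0, 1.0, 0.0, -0.0]
force: [-0.3, -0.1, -1.7]
finger_gap: 0.248
gripper_force: 39.6
```

Request:
servo_tool(
  commands=[0,0,0.002,0,0,0,-1,0,0,0.002,0,0,0,-1,0,0,0,0,0,0,-1,0,0,0,0,0,0,-1],
)

```text
t: 15.02
tcp_pos: [0.6445, 0.0445, 0.0722]
tool_rot: [0.0, 1.0, 0.0, -0.0]
force: [0.2, -0.6, -1.7]
finger_gap: 0.242
gripper_force: 39.6
```

Request:
servo_tool(
  commands=[0,0,0.002,0,0,0,-1,0,0,0,0,0,0,-1,0,0,0,0,0,0,-1],
)

```text
t: 15.27
tcp_pos: [0.6445, 0.0445, 0.0711]
tool_rot: [0.0, 1.0, -0.0, -0.0]
force: [0.2, 0.4, -2.6]
finger_gap: 0.244
gripper_force: 39.6
```

Request:
servo_tool(
  commands=[0,0,0.002,0,0,0,-1,0,0,0,0,0,0,-1,0,0,0,0,0,0,-1],
)

```text
t: 15.52
tcp_pos: [0.6445, 0.0445, 0.0701]
tool_rot: [0.0, 1.0, -0.0, -0.0]
force: [-0.2, -0.2, -1.2]
finger_gap: 0.251
gripper_force: 39.6
```

Request:
servo_tool(
  commands=[0,0,0.001,0,0,0,-1,0,0,0,0,0,0,-1,0,0,0,0,0,0,-1],
)

```text
t: 15.77
tcp_pos: [0.6445, 0.0445, 0.0697]
tool_rot: [0.0, 1.0, 0.0, -0.0]
force: [-0.0, -0.3, -1.6]
finger_gap: 0.243
gripper_force: 39.6
```

Request:
servo_tool(
  commands=[0,0,0.001,0,0,0,-1,0,0,0,0,0,0,-1,0,0,0,0,0,0,-1],
)

```text
t: 16.02
tcp_pos: [0.6445, 0.0445, 0.0692]
tool_rot: [0.0, 1.0, 0.0, -0.0]
force: [-0.3, 0.5, -1.5]
finger_gap: 0.245
gripper_force: 39.6
```

Request:
servo_tool(
  commands=[0,0,0.001,0,0,0,-1,0,0,0,0,0,0,-1,0,0,0,0,0,0,-1],
)

```text
t: 16.27
tcp_pos: [0.6445, 0.0445, 0.0687]
tool_rot: [0.0, 1.0, 0.0, -0.0]
force: [0.4, -0.9, -2.2]
finger_gap: 0.247
gripper_force: 39.6
```

It's already 1.7 mm below tread level with no contact force, so it's entering. Continuing down.

Request:
servo_tool(
  commands=[0,0,0.001,0,0,0,-1,0,0,0.001,0,0,0,-1,0,0,0,0,0,0,-1],
)

```text
t: 16.52
tcp_pos: [0.6445, 0.0445, 0.0676]
tool_rot: [0.0, 1.0, 0.0, -0.0]
force: [-0.3, -0.1, -2.1]
finger_gap: 0.243
gripper_force: 39.6
```

Request:
servo_tool(
  commands=[0,0,0.001,0,0,0,-1,0,0,0.001,0,0,0,-1,0,0,0,0,0,0,-1],
)

```text
t: 16.77
tcp_pos: [0.6445, 0.0445, 0.0665]
tool_rot: [0.0, 1.0, 0.0, -0.0]
force: [-0.2, 0.4, -2.3]
finger_gap: 0.244
gripper_force: 39.6
```

Request:
servo_tool(
  commands=[0,0,0.001,0,0,0,-1,0,0,0.001,0,0,0,-1,0,0,0,0,0,0,-1],
)

```text
t: 17.02
tcp_pos: [0.6445, 0.0445, 0.0656]
tool_rot: [0.0, 1.0, 0.0, -0.0]
force: [0.4, -0.2, -2.2]
finger_gap: 0.245
gripper_force: 39.6
```

Request:
servo_tool(
  commands=[0,0,0.002,0,0,0,-1,0,0,0.002,0,0,0,-1,0,0,0,0,0,0,-1],
)

```text
t: 17.27
tcp_pos: [0.6444, 0.0444, 0.0635]
tool_rot: [0.0, 1.0, 0.0, -0.0]
force: [-0.2, 1.1, -1.6]
finger_gap: 0.246
gripper_force: 39.6
```

Request:
servo_tool(
  commands=[0,0,0.002,0,0,0,-1,0,0,0.002,0,0,0,-1,0,0,0,0,0,0,-1],
)

```text
t: 17.52
tcp_pos: [0.6444, 0.0445, 0.0614]
tool_rot: [0.0, 1.0, 0.0, -0.0]
force: [0.8, 0.5, -1.9]
finger_gap: 0.248
gripper_force: 39.6
```

Request:
servo_tool(
  commands=[0,0,0.001,0,0,0,-1,0,0,0,0,0,0,-1,0,0,0,0,0,0,-1],
)

```text
t: 17.77
tcp_pos: [0.6445, 0.0444, 0.0612]
tool_rot: [0.0, 1.0, -0.0, -0.0]
force: [-0.0, -0.4, -3.1]
finger_gap: 0.246
gripper_force: 39.6
```

Request:
servo_tool(
  commands=[0,0,0.001,0,0,0,-1,0,0,0,0,0,0,-1,0,0,0,0,0,0,-1],
)

```text
t: 18.02
tcp_pos: [0.6445, 0.0445, 0.0607]
tool_rot: [0.0, 1.0, 0.0, -0.0]
force: [-0.3, 0.5, -1.9]
finger_gap: 0.244
gripper_force: 39.6
```

Request:
servo_tool(
  commands=[0,0,0.001,0,0,0,-1,0,0,0,0,0,0,-1,0,0,0,0,0,0,-1],
)

```text
t: 18.27
tcp_pos: [0.6447, 0.0445, 0.0606]
tool_rot: [0.0, 1.0, -0.0, 0.0]
force: [-0.1, 0.3, 1.1]
finger_gap: 0.247
gripper_force: 40.1
```

Request:
servo_tool(
  commands=[0,0,0.001,0,0,0,-1,0,0,0,0,0,0,-1,0,0,0,0,0,0,-1],
)

```text
t: 18.52
tcp_pos: [0.6447, 0.0445, 0.0605]
tool_rot: [0.0, 1.0, -0.0, 0.0]
force: [-2.6, 0.1, 5.7]
finger_gap: 0.249
gripper_force: 40.4
```

It reached the floor at TCP z 0.0605, about 10 mm below the tread, with about 7.5 N. It's fully home. Relieving the load, opening and backing off upward.

Request:
servo_tool(
  commands=[0,0,-0.0012,0,0,0,-1,0,0,0,0,0,0,-1,0,0,0,0,0,0,0.3,0,0,0,0,0,0,0.3,0,0,0,0,0,0,1,0,0,0,0,0,0,1,0,0,0,0,0,0,1,0,0,0,0,0,0,1,0,0,0,0,0,0,1,0,0,0,0,0,0,1],
)

```text
t: 19.35
tcp_pos: [0.6446, 0.0444, 0.0603]
tool_rot: [0.0, 1.0, -0.0, 0.0]
force: [0.5, -0.9, 0.4]
finger_gap: 0.998
gripper_force: 0.0
```

Request:
servo_tool(
  commands=[0,0,-0.01,0,0,0,1,0,0,-0.02,0,0,0,1,0,0,-0.04,0,0,0,1,0,0,-0.05,0,0,0,1,0,0,-0.05,0,0,0,1,0,0,-0.05,0,0,0,1,0,0,-0.05,0,0,0,1,0.06,0,0,0,0,0,1,0.06,0,0,0,0,0,1,0.06,0,0,0,0,0,1,0,0,0,0,0,0,1,0,0,0,0,0,0,1],
)

```text
t: 20.35
tcp_pos: [0.5531, 0.0447, 0.1965]
tool_rot: [0.0, 1.0, -0.0, 0.0]
force: [0.6, -0.6, 0.5]
finger_gap: 1.005
gripper_force: 0.0
```

```bash
python3 - <<'E'
from h import *
p=manip.snapshot("scene")
g=(.644,.0113,-.0153);w=np.array([0,.033,.02])@yawm(g[2]).T+[g[0],g[1],0]
x,y=280,140;im=cv2.resize(p["img"][y:y+90,x:x+120],(800,600),interpolation=cv2.INTER_CUBIC)
cv2.imwrite("pics/end.png",im[:,:,::-1])
print(proj(p,[w,w+[0,0,.08]]).round(1).tolist())
t=manip.snapshot("top");x=250;a=t["img"][120:195,x:x+100];cv2.imwrite("pics/endt.png",cv2.resize(a,(800,600),interpolation=cv2.INTER_CUBIC)[:,:,::-1])
print(proj(t,[w,w+[0,0,.08]]).round(1).tolist(),manip.sense()["tcp_pos"],manip.sense()["force"])
E
```

```text
[[356.7, 240.8], [359.0, 225.1]]
[[299.2, 152.4], [298.2, 143.8]] [0.55614633 0.04426607 0.19653961] [-0.38297783 -0.9006638  -0.35508767]
```

View pics/end.png

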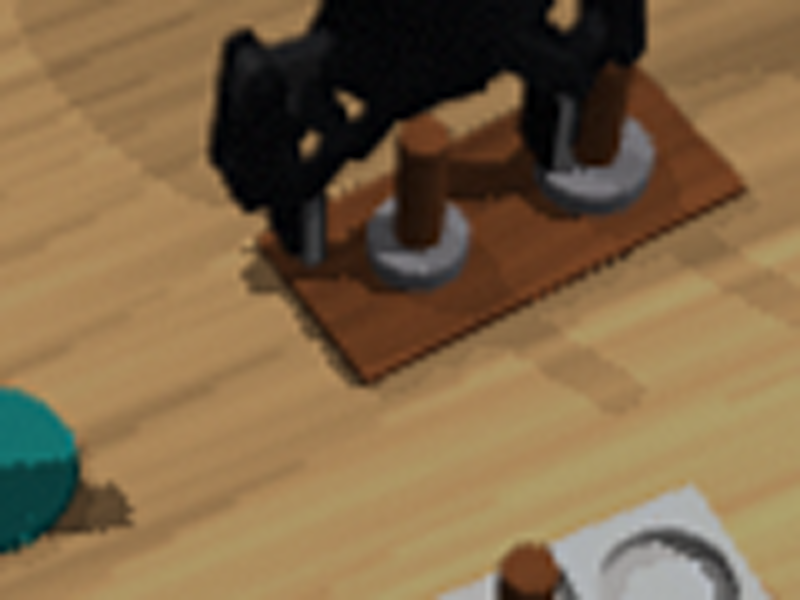

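The handle end is at (358.7, 224.7) in the full image. The model predicts (359.0, 225.1) for a tamper standing upright on well 3's floor. The board tampers look untouched, and the gripper is clear at z 0.197. Handing in.

```bash
python3 -c "
from station import manip
print(manip.sign_off())"
```

```text
the job is handed in; nothing more can be done
None
```

The 48 mm tamper from the cork mat did not enter wells 1 and 2; it now stands upright and fully home in well 3, released, after light contacts of about 10 N or less, and the job is handed in (no verdict came back).

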